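# Wind the extractor timer and hold its recessed reset

### The arm

A 7-joint arm with a two-finger parallel gripper is mounted at the origin on the work surface; the furniture and walls round the work are solid. World frame = base frame: x ahead of the robot, y to its left, z up, the work surface at z = 0. Lengths are in m, angles in degrees, forces in N, time in s.
With the tool pointing down it reaches from about 0.4 to 0.85 m from the base axis. Payload 4.5 kg.
Tool frame: the origin (TCP) lies between the finger pads; the fingertips stand arm.nose_length ahead of it and the grasp point (between the pads) lies 5 mm behind it (arm.nose_length is the distance from the TCP to the fingertips, in m); z points along the fingers, y is the line along which they close (so a half turn about z gives the same grasp; the last joint's range is limited). The gripper opens to 85 mm and grips with 20 to 120 N. Pads are 22 mm wide; open, the fingers measure 114 mm over their backs; the gripper's body (76 mm by 85 mm) begins 54 mm behind the grasp point. The pads swing forward as they close: fully open they stand 13 mm farther back than shut.
Start: joints at [65.019, 39.483, -11.15, 89.685, 9.013, 51.709, -12.324], TCP at [0.283, -0.557, 0.245] pointing down, gripper open.
Joint ranges: [-172.22, 172.22], [-26.19, 119.32], [-84.43, 86.54], [7.71, 146.69], [-57.33, 237.33], [2.42, 119.75], [-152.13, 152.13]. Speed limits (degrees/s): [147.25, 147.25, 180, 180, 180, 180, 180].

### API

Orientations are given as [roll, pitch, yaw] about the fixed x, y, z axes, in that order (R = Rz(yaw) Ry(pitch) Rx(roll)).
In Python, from rig import arm gives the robot as it stands.
- The arm moves only by the tool play_rows, never from a script. Its argument "rows" is a list of rows, each a list of 7 numbers: the finger opening in m, from 0 to 0.0854, then the shift along the tool's x, y, z in m, then the turn, a rotation vector about the tool's x, y, z in rad. A call has 1 to 5 rows; each row is the pose to reach, as a shift and turn from the pose commanded when the call began, along the tool's axes at that moment; what a row does not reach only later rows make up. A row lasts 1/10 s, in which the tool goes at most 50 mm and 8.59 degrees, less where a joint would pass 70% of its speed; a pose out of reach is approached as far as the arm can. A call with a gripper value outside its range is refused whole. The fingers move at their own pace and stop on an object; "newtons" is the grip in N (left out, the last holds). Time passes only in rows, so rows that repeat a pose let the fingers close. It gives the time, the measured TCP pose, the force, the opening and the grip force at its end, in the units of the state.
- arm.read_state(): the state, without advancing time (a new reading comes with each control period).
- arm.camera(name): name is "side" or "top" or "wrist"; returns (picture, depth): 480x640x3 uint8, red, green, blue; 480x640 float32, m along the optical axis (not along the pixel's ray), 0 where there is no reading.
- arm.camera_info(name): a dict with "intrinsics" (3x3 intrinsics, pixels), "R" (3x3) and "t" (3): a world point X has camera coordinates R X + t. Camera axes: x right, y down, z forward; pixel columns grow to the right and rows downward; lengths in m; the calibration is good to about 2 mm. A picture is of the moment at which its call begins: read the wrist's pose just before it. camera_info takes no time and is no camera call; for the wrist camera it gives the pose at the moment of the call.
- arm.job_done(): hands the job in; it is judged then, once.
The state is a dict: "time": time; "joints": joint angles; "dq": joint speeds; "joint_torque": joint torques, N m; "ee_pos": TCP position; "eef_rot": TCP orientation; "wrist_force": force on the tool from outside, world axes, zero at the start; "torque": the same for the moment, N m; "width": opening from 0.0 (shut) to 1.0 (fully open); "grip_force": force on a finger pad.
Only numpy, scipy, OpenCV 4.12 (cv2) and the standard library are available. Lean on these libraries where they do the work, as an engineer would, in place of code of your own. Each camera call takes 0.05 s, during which the arm holds its last target. There are 200 camera calls.

### The job

The dust extractor's timer box has run down and tripped. Wind the wing key on its top clockwise (seen from above) as far as it will go, re-gripping as needed; then take the screwdriver out of the tool rack, put its tip down through the round hole in the box's top and hold the reset button inside fully pressed. Finish like that, with the screwdriver still gripped and the button held down; leave the chisel and everything else where they stand.

Things in the scene. Friction and masses are not known exactly. Their poses are not given: they have to be found in the camera images.
- timer_box: Grey painted timer box, fixed to the bench, 170 mm (its x) by 110 mm (its y), 80 mm high; origin at the centre of its underside, z up. The wing key stands on its top 50 mm to -x of the centre (the end nearer the robot), the round hole is 50 mm to +x of it.
- key_grip (a point): Centre of the wing of the steel winding key, on the key's upright axis, 110 mm above the bench. The wing is an upright flat plate, 36 mm long (along this point's x axis), 8 mm thick (its y), 26 mm high (97 to 123 mm above the bench); grip it across the 8 mm. Below it a stem of at most 15 mm diameter goes down to a bush 21 mm across, whose top is 85 mm above the bench; a flat dial plate 56 mm across lies round it.
- key (a joint): Winding angle of the key, rad: 0 is run down, grows clockwise seen from above, hard stop at 3.6 (fully wound). It starts somewhere between 0 and 0.8. It needs about 0.12 N m at first and 0.19 N m near the stop, and stays where it is left. At 0 the wing lies along the box's x axis.
- hole (a point): Centre of the mouth of the round hole in the box's top, on the steel collar, 82 mm above the bench. The hole is 14 mm in diameter and goes straight down; the collar is 25 mm across and 2 mm high. The white button in it, 11 mm across, has its top 24 mm below this point (58 mm above the bench) when it is not pressed.
- reset_button (a joint): Travel of the recessed button in m, 0 at rest, growing downward to a stop at 0.006. Spring: 1.8 N to start it, 5.4 N fully down; it comes up again when let go.
- rack: Wooden tool rack, fixed to the bench, 70 mm (its x) by 160 mm (its y); origin at the centre of its underside, z up. Top board 12 mm thick, its upper face 130 mm above the bench. Two slots, 21 mm along x by 10 mm along y, at y = +37.5 and -37.5 mm, hold the screwdriver and the chisel, shaft down, either way round. The row runs away from the robot, so a lifted tool can go sideways clear of the other.
- driver_grip (a point): Centre of the handle of the screwdriver (the tool with the thin round shaft). It stands upright in the rack with the handle's shoulder on the top board. Handle 28 mm along the rack's x, 26 mm along the rack's y, 80 mm long; this point is 40 mm above the shoulder, 170 mm above the bench. The point's y axis points from the tip up along the tool, its x axis lies along the rack's x. About 90 g. The shaft must be lifted 120 mm to clear the board.
- driver_tip (a point): End of the screwdriver's shaft, 158 mm from driver_grip along the tool; the shaft is 6 mm in diameter and 118 mm long. Axes as driver_grip.
- chisel: Wood chisel in the other slot of the rack: handle 28 by 29 mm and 105 mm high, its top 235 mm above the bench, blade 18 mm wide (too wide for the hole). Leave it there. The origin is on the tool about 9 mm below the board's upper face, 14.5 mm beside its long axis.
- screws: Glass jar with a lid, 68 mm across, 95 mm high, at the left; leave alone. Origin at its underside.
- nails: Glass jar with a lid, 62 mm across, 85 mm high, at the right; leave alone. Origin at its underside.
- soap: Small pale box, 55 x 85 x 30 mm, at the back; leave alone. Origin at its underside.

How it is judged:
By the outcome, as a careful person would: the job done as asked, in the order asked, and still so for the second after the job is handed in, while the arm keeps its last pose, push and grip.
It also fails if it takes over 67 s, if anything falls off the work surface, if the arm or the gripper's body presses on something with over 40 N, if the wrist force passes 120 N, or if a joint passes its speed limit or range.

## Working session

There is one attempt and no reset: what is moved stays moved. The work goes in short steps, Python scripts to look and compute and a tool call to move; the robot and the scene stay as the last step left them, time stands still between calls to the robot, and variables do not carry over. Pictures are saved under pics/ and viewed, at most 10 in all, crops included, and the job is handed in when it is done.

Besides the shell and the picture viewer there is one more tool, called after "Call:" as name(argument=value, ...) on one line, values as JSON. play_rows: Moves the arm, as the interface text tells. Its arguments: {"type":"object","properties":{"rows":{"type":"array"},"newtons":{"type":"number"}},"required":["rows"]}

```bash
ls; mkdir -p pics
python3 - <<'E'
from rig import arm
import cv2,numpy as np
print(arm.read_state(), arm.nose_length)
for n in("top","side"):
    p,d=arm.camera(n); cv2.imwrite(f"pics/{n}0.png",p[...,::-1]); np.save(f"pics/{n}0.npy",d)
    i=arm.camera_info(n); print(n,i)
E
```

```text
pics
{'time': 0.0, 'joints': array([ 65.01945704,  39.53566919, -11.14418543,  89.74581948,
         9.01221607,  51.70893667, -12.32570943]), 'dq': array([ 0.00045691,  0.06312912, -0.05877271, -0.03815384, -0.05289159,
        0.04308373, -0.01077841]), 'joint_torque': array([ 2.86541062e-04, -5.39618933e+01, -1.26679301e+00, -1.58546752e+01,
        9.03123961e-03,  9.39159159e-03,  1.38194932e-05]), 'ee_pos': array([ 0.28260408, -0.55674813,  0.24445225]), 'eef_rot': array([-1.79891659e+02,  7.69884053e-03,  2.69199573e+01]), 'wrist_force': array([-0.34971154,  0.63907216,  0.04063625]), 'torque': array([ 0.02198306, -0.02927077, -0.06865593]), 'grip_force': 0.0, 'width': 0.9984257130490704} 0.014
top {'intrinsics': array([[603.08337208,   0.        , 318.77793907],
       [  0.        , 603.08337208, 243.92640114],
       [  0.        ,   0.        ,   1.        ]]), 'R': array([[-0.0099764 , -0.99970929, -0.02195011],
       [-0.9913156 ,  0.01276638, -0.13088317],
       [ 0.13112535,  0.02045374, -0.99115477]]), 't': array([-0.05025811,  0.55999023,  1.35407577])}
side {'intrinsics': array([[600.41516042,   0.        , 315.40366577],
       [  0.        , 600.41516042, 236.44533434],
       [  0.        ,   0.        ,   1.        ]]), 'R': array([[-0.83902552, -0.54406431, -0.00549523],
       [-0.229302  ,  0.36273972, -0.90323889],
       [ 0.49341338, -0.75658041, -0.42910292]]), 't': array([0.41897948, 0.26008774, 1.07258574])}
```

View pics/top0.png

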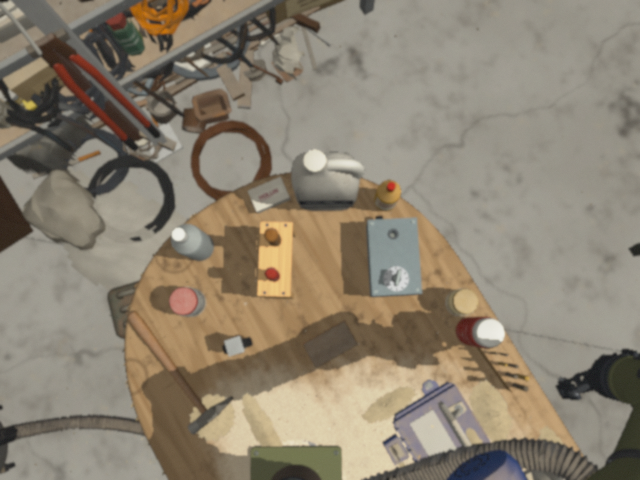

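View pics/side0.png

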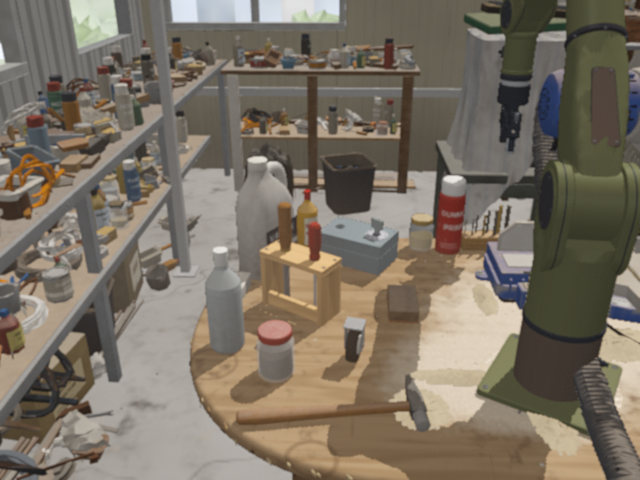

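The top view shows the box at about (393,256), with the key at (396,279) and the hole at (393,234). The rack is at (276,260): the shorter red handle at (272,274) is the screwdriver and the brown one at (272,236) is the chisel.

```bash
cat > h.py <<'E'
import numpy as np,cv2
def world(i,d):
    v,u=np.mgrid[:480,:640]; K=i["intrinsics"]
    c=np.stack([(u-K[0,2])/K[0,0]*d,(v-K[1,2])/K[1,1]*d,d],-1)
    return (c-i["t"])@i["R"]
def rect(W,m):
    r=cv2.minAreaRect(W[m][:,:2].astype(np.float32)*1000); return r,m.sum()
E
python3 - <<'E'
from h import *
from rig import arm
i=arm.camera_info("top"); d=np.load("pics/top0.npy"); W=world(i,d)
def sel(u0,u1,v0,v1,z0,z1):
    m=np.zeros((480,640),bool); m[v0:v1,u0:u1]=1
    return m&(W[...,2]>z0)&(W[...,2]<z1)&(d>0)
for n,a in dict(box=(350,435,205,305,.072,.092),key=(375,415,262,297,.1,.14),rack=(250,300,215,302,.12,.14),driver=(255,295,255,290,.19,.22),chis=(255,295,222,252,.215,.25)).items():
    m=sel(*a); print(n,rect(W,m),W[m].mean(0).round(4),W[m].max(0).round(3),W[m].min(0).round(3))
p=cv2.imread("pics/top0.png")
a=cv2.resize(p[205:305,355:435],None,fx=6,fy=6,interpolation=2)
cv2.imwrite("pics/c1.png",a)
E
```

```text
box (((540.6029663085938, -223.68115234375), (200.75123596191406, 110.57708740234375), 2.0793349742889404), np.int64(3680)) [ 0.5255 -0.224   0.0805] [ 0.64  -0.166  0.09 ] [ 0.438 -0.282  0.072]
key (((475.61907958984375, -224.39663696289062), (11.140154838562012, 34.685184478759766), 73.91766357421875), np.int64(76)) [ 0.4747 -0.225   0.1198] [ 0.492 -0.219  0.132] [ 0.458 -0.232  0.1  ]
rack (((518.1419677734375, 36.489097595214844), (70.77606964111328, 160.78274536132812), 87.92578887939453), np.int64(2033)) [0.5139 0.0351 0.1304] [0.599 0.074 0.139] [ 0.438 -0.001  0.12 ]
driver (((479.4624938964844, 37.872840881347656), (26.287015914916992, 24.41705894470215), 86.9684829711914), np.int64(143)) [0.4791 0.0372 0.2078] [0.492 0.051 0.217] [0.467 0.025 0.191]
chis (((554.5232543945312, 34.89961242675781), (27.37350082397461, 26.74859619140625), 43.87822341918945), np.int64(173)) [0.5539 0.0344 0.2336] [0.569 0.048 0.241] [0.54  0.021 0.217]
```

View pics/c1.png

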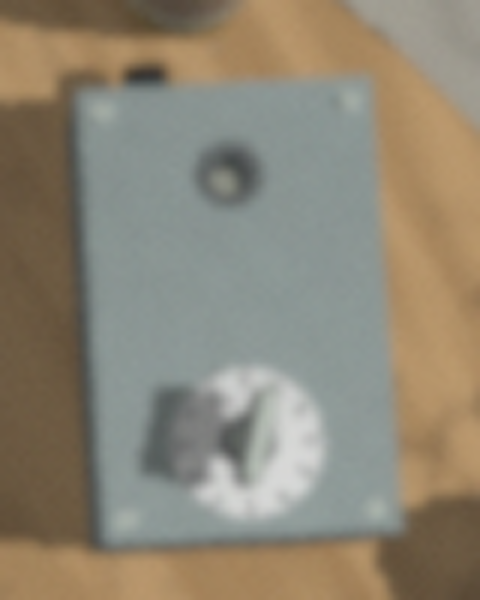

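```bash
cat >> h.py <<'E'
from scipy.spatial.transform import Rotation as Ro
def go(s,pos,yaw):
    R=Ro.from_euler("xyz",s["eef_rot"],degrees=True); T=Ro.from_euler("xyz",[180,0,yaw],degrees=True)
    return R.inv().apply(np.array(pos)-s["ee_pos"]).round(4),(R.inv()*T).as_rotvec().round(3)
E
python3 - <<'E'
from h import *
from rig import arm
i=arm.camera_info("top"); d=np.load("pics/top0.npy"); W=world(i,d)
for n,(u0,u1,v0,v1) in dict(bottle=(470,508,315,348),jar=(445,480,285,315),purple=(380,490,375,460),yel=(375,402,175,208),jug=(290,360,150,200)).items():
    w=W[v0:v1,u0:u1].reshape(-1,3); w=w[(w[:,2]>.05)&(w[:,2]<.6)]; print(n,w.max(0).round(3),w.min(0).round(3),w[w[:,2].argmax()].round(3))
K=i["intrinsics"]
def at(u,v,z):
    r=i["R"].T@np.linalg.solve(K,[u,v,1]); c=-i["R"].T@i["t"]; return c+r*(z-c[2])/r[2]
print("hole",at(355+229/6,205+175/6,.082),"dial",at(355+247/6,205+441/6,.083))
for q in((75,90),(365,78),(402,530),(103,545)): print(at(355+q[0]/6,205+q[1]/6,.08))
s=arm.read_state(); print(go(s,(.475,-.2245,.30),70))
E
```

```text
bottle [ 0.391 -0.368  0.2  ] [ 0.326 -0.427  0.065] [ 0.344 -0.397  0.2  ]
jar [ 0.453 -0.345  0.093] [ 0.395 -0.403  0.051] [ 0.416 -0.365  0.093]
purple [ 0.244 -0.192  0.444] [ 0.084 -0.417  0.05 ] [ 0.168 -0.324  0.444]
yel [ 0.692 -0.186  0.166] [ 0.639 -0.239  0.051] [ 0.659 -0.209  0.166]
jug [ 0.737 -0.002  0.287] [ 0.643 -0.146  0.051] [ 0.677 -0.043  0.287]
hole [ 0.57312118 -0.22354298  0.082     ] dial [ 0.47413285 -0.22745801  0.083     ]
[ 0.60624246 -0.16724421  0.08      ]
[ 0.60929178 -0.2752774   0.08      ]
[ 0.44103155 -0.28359012  0.08      ]
[ 0.4367484 -0.1740284  0.08     ]
(array([ 0.3219, -0.2093, -0.0551]), array([-0.002, -0.001, -0.752]))
```

Call:
play_rows(rows=[[0.0854,0,0,-0.05,0,0,-0.15],[0.0854,0.03,-0.02,-0.06,0,0,-0.3],[0.0854,0.07,-0.046,-0.06,0,0,-0.45],[0.0854,0.11,-0.072,-0.06,0,0,-0.6],[0.0854,0.15,-0.1,-0.06,0,0,-0.75]], newtons=60)

```text
time: 0.6
ee_pos: [0.3719, -0.3987, 0.3052]
eef_rot: [180.0, 0.0, 70.2]
wrist_force: [0.0, -0.1, -0.8]
width: 1.003
grip_force: 0.0
```

Run:
```python
from h import *
from rig import arm
s=arm.read_state(); print(s["joints"],s["ee_pos"],s["eef_rot"]); print(go(s,(.474,-.2265,.25),164))
```

```text
[ 57.4325823   30.48920013 -24.68621981  98.68403983  15.15934521
  54.13044876   7.00933688] [ 0.37192978 -0.39870767  0.30521852] [1.79992291e+02 2.58457278e-03 7.02038745e+01]
(array([0.1966, 0.0377, 0.0552]), array([ 0.   ,  0.   , -1.637]))
```

Call:
play_rows(rows=[[0.0854,0.045,0.008,0.0,0,0,-0.15],[0.0854,0.09,0.016,0,0,0,-0.3],[0.0854,0.135,0.025,0,0,0,-0.45],[0.0854,0.175,0.033,0.02,0,0,-0.6],[0.0854,0.197,0.038,0.055,0,0,-0.75]])

```text
time: 1.1
ee_pos: [0.4786, -0.2246, 0.2519]
eef_rot: [179.6, 0.2, 113.5]
wrist_force: [-0.1, 0.2, 0.1]
width: 1.004
grip_force: 0.0
```

Call:
play_rows(rows=[[0.0854,0,0,0,0,0,-0.15],[0.0854,0,0,0,0,0,-0.3],[0.0854,0,0,0,0,0,-0.45],[0.0854,0,0,0,0,0,-0.6],[0.0854,0,0,0,0,0,-0.75]])

```text
time: 1.6
ee_pos: [0.4745, -0.2284, 0.2499]
eef_rot: [-180.0, -0.0, 156.2]
wrist_force: [0.5, -0.6, -0.1]
width: 1.0
grip_force: 0.0
```

Call:
play_rows(rows=[[0.0854,0,0,0,0,0,-0.137],[0.0854,0,0,0,0,0,-0.137]])

```text
time: 1.8
ee_pos: [0.4745, -0.2284, 0.2498]
eef_rot: [180.0, -0.1, 163.7]
wrist_force: [-0.1, -0.4, 0.1]
width: 1.005
grip_force: 0.0
```

Run:
```python
from h import *
from rig import arm
s=arm.read_state(); print(s["joints"],s["ee_pos"],s["eef_rot"]); print(go(s,(.474,-.2265,.108),164))
i=arm.camera_info("wrist");p,d=arm.camera("wrist"); cv2.imwrite("pics/w1.png",p[...,::-1]);W=world(i,d); 
for a in((.105,.135),(.19,.3)):
  m=(W[...,2]>a[0])&(W[...,2]<a[1])&(d>0)&(np.abs(W[...,0]-.474)<.04)&(np.abs(W[...,1]+.2265)<.04); 
  if m.any(): print(rect(W,m),W[m].mean(0))
```

```text
[ 49.75094652  38.42481332 -49.00057995 105.18132015  35.7663173
  53.25771472  58.07299761] [ 0.47445782 -0.22843201  0.24976295] [ 1.79964260e+02 -5.94400428e-02  1.63688863e+02]
(array([0.0008, 0.0016, 0.1418]), array([ 0.001, -0.001, -0.005]))
(((473.0939636230469, -226.49188232421875), (7.974231719970703, 35.54169464111328), 75.8486557006836), np.int64(585)) [ 0.47120493 -0.22599527  0.12203208]
(((466.91552734375, -223.791259765625), (90.45877075195312, 23.175209045410156), 61.4738883972168), np.int64(1827)) [ 0.47462055 -0.2213018   0.27337421]
```

View pics/w1.png

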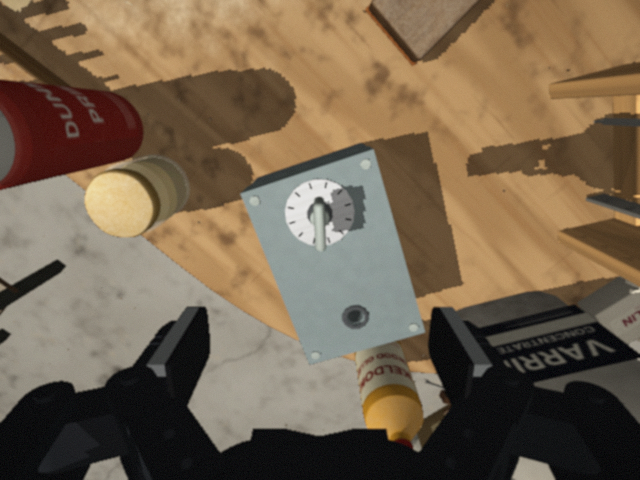

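The key's wing is seen at (320,225), end-on below the gripper, and the hole is at (355,316). The depth cloud puts the wing centre at (0.473,-0.2265), angle -14°.

Call:
play_rows(rows=[[0.0854,0.002,0.0014,0.045,0,0,-0.035],[0.0854,0.002,0.0014,0.09,0,0,-0.035],[0.0854,0.002,0.0014,0.125,0,0,-0.035],[0.0854,0.002,0.0014,0.142,0,0,-0.035],[0.03,0.002,0.0014,0.142,0,0,-0.035]], newtons=60)

```text
time: 2.35
ee_pos: [0.4716, -0.2261, 0.1061]
eef_rot: [-180.0, -0.3, 165.6]
wrist_force: [-0.1, 0.2, -0.3]
width: 0.857
grip_force: 0.0
```

Call:
play_rows(rows=[[0.0,0,0,0,0,0,0],[0.0,0,0,0,0,0,0],[0.0,0,0,0,0,0,0],[0.0,0,0,0,0,0,0],[0.0,0,0,0,0,0,0]])

```text
time: 2.85
ee_pos: [0.4737, -0.2277, 0.1095]
eef_rot: [-179.9, 0.1, 165.6]
wrist_force: [-1.3, -1.2, 6.6]
width: 0.113
grip_force: 58.7
```

Call:
play_rows(rows=[[0.0,0,0,0,0,0,0],[0.0,0,0,0,0,0,0],[0.0,0,0,0,0,0,0.07]])

```text
time: 3.15
ee_pos: [0.4737, -0.2277, 0.1095]
eef_rot: [-179.9, 0.1, 161.6]
wrist_force: [-0.9, -1.8, 7.3]
width: 0.11
grip_force: 58.8
```

Call:
play_rows(rows=[[0.0,0,0,0,0,0,0.14],[0.0,0,0,0,0,0,0.28],[0.0,0,0,0,0,0,0.42],[0.0,0,0,0,0,0,0.56],[0.0,0,0,0,0,0,0.7]])

```text
time: 3.65
ee_pos: [0.4736, -0.2278, 0.1095]
eef_rot: [-180.0, 0.2, 121.2]
wrist_force: [-0.9, -2.6, 5.4]
width: 0.11
grip_force: 58.7
```

Run:
```python
from rig import arm
s=arm.read_state(); print(s["joints"],s["torque"],s["wrist_force"])
```

```text
[ 36.77521096  46.43338538 -27.04475066 112.86327145  40.93458115
  30.39903052  11.83045342] [-0.51220485  0.35393063  0.17182651] [-0.94127413 -2.58250293  5.41865338]
```

Call:
play_rows(rows=[[0.0,0,0,0,0,0,0.14],[0.0,0,0,0,0,0,0.28],[0.0,0,0,0,0,0,0.42],[0.0,0,0,0,0,0,0.56],[0.0,0,0,0,0,0,0.7]])

```text
time: 4.15
ee_pos: [0.4735, -0.2278, 0.1095]
eef_rot: [179.9, 0.1, 81.1]
wrist_force: [-1.0, -2.1, 6.5]
width: 0.109
grip_force: 58.7
```

Call:
play_rows(rows=[[0.0,0,0,0,0,0,0.14],[0.0,0,0,0,0,0,0.28],[0.0,0,0,0,0,0,0.42],[0.0,0,0,0,0,0,0.56],[0.0,0,0,0,0,0,0.7]])

```text
time: 4.65
ee_pos: [0.4734, -0.2278, 0.1095]
eef_rot: [179.9, 0.0, 41.0]
wrist_force: [-2.4, -2.0, 5.6]
width: 0.111
grip_force: 58.8
```

Run:
```python
from rig import arm
s=arm.read_state(); print(s["joints"],s["torque"],s["wrist_force"])
```

```text
[ 24.7964041   44.43350269  -6.90774079 113.51579526  12.84942843
  22.67194292 -41.03953841] [-0.4881013   0.48859091  0.15288907] [-2.41826235 -1.98558463  5.62314215]
```

65° to go; j7 has room.

Call:
play_rows(rows=[[0.0,0,0,0,0,0,0.14],[0.0,0,0,0,0,0,0.28],[0.0,0,0,0,0,0,0.42],[0.0,0,0,0,0,0,0.56],[0.0,0,0,0,0,0,0.7]])

```text
time: 5.15
ee_pos: [0.4733, -0.2276, 0.1095]
eef_rot: [179.9, -0.1, 0.9]
wrist_force: [-1.7, -3.6, 6.4]
width: 0.109
grip_force: 58.9
```

Call:
play_rows(rows=[[0.0,0,0,0,0,0,0.1],[0.0,0,0,0,0,0,0.2],[0.0,0,0,0,0,0,0.28],[0.0,0,0,0,0,0,0.34],[0.0,0,0,0,0,0,0.36]])

```text
time: 5.65
ee_pos: [0.4733, -0.2276, 0.1095]
eef_rot: [179.9, -0.1, -19.5]
wrist_force: [-1.7, -2.6, 7.8]
width: 0.101
grip_force: 59.0
```

Run:
```python
from rig import arm
s=arm.read_state(); print(s["joints"],s["torque"],s["wrist_force"])
```

```text
[ 16.67429247  44.79632119   6.55191627 113.95988966 -12.33924771
  21.78314222 -76.70023552] [-0.54550228  0.47720229  0.20257064] [-1.70632947 -2.59120438  7.7549736 ]
```

Call:
play_rows(rows=[[0.0,0,0,0,0,0,0.03],[0.0,0,0,0,0,0,0.06],[0.0,0,0,0,0,0,0.09],[0.0,0,0,0,0,0,0.1],[0.0,0,0,0,0,0,0.1]])

```text
time: 6.15
ee_pos: [0.4734, -0.2276, 0.1095]
eef_rot: [180.0, -0.1, -25.2]
wrist_force: [-2.7, -2.9, 6.8]
width: 0.109
grip_force: 59.0
```

Run:
```python
from rig import arm
s=arm.read_state(); print(s["torque"],s["wrist_force"],s["eef_rot"],s["joint_torque"])
```

```text
[-0.50900743  0.44773245  0.09756594] [-2.68806879 -2.92916     6.76072381] [ 1.79952933e+02 -1.18048751e-01 -2.51664768e+01] [ -1.44662037 -45.94929099   1.40547138  -7.4016501   -0.48934009
  -0.20352457  -0.13625094]
```

Call:
play_rows(rows=[[0.0,0,0,0,0,0,0.03],[0.0,0,0,0,0,0,0.06],[0.0,0,0,0,0,0,0.09],[0.0,0,0,0,0,0,0.12],[0.0,0,0,0,0,0,0.12]])

```text
time: 6.65
ee_pos: [0.4733, -0.2276, 0.1095]
eef_rot: [180.0, -0.1, -32.0]
wrist_force: [-2.2, -3.3, 6.7]
width: 0.108
grip_force: 64.4
```

Run:
```python
from rig import arm
s=arm.read_state(); print(s["torque"],s["wrist_force"],s["eef_rot"],s["joint_torque"])
```

```text
[-0.48690163  0.5375049   0.45203585] [-2.20832639 -3.26483007  6.65385272] [ 1.79958002e+02 -1.18424825e-01 -3.19788019e+01] [ -1.2736541  -45.85129738   1.84412554  -7.35132739  -0.86270716
  -0.16142544  -0.53647349]
```

Call:
play_rows(rows=[[0.04,0,0,0,0,0,0],[0.085,0,0,0,0,0,0],[0.085,0,0,0,0,0,0],[0.085,0,0,0,0,0,0],[0.085,0,0,-0.03,0,0,0]])

```text
time: 7.15
ee_pos: [0.4714, -0.2249, 0.1359]
eef_rot: [180.0, 0.4, -32.0]
wrist_force: [-0.2, -0.5, 0.3]
width: 0.943
grip_force: 0.0
```

Call:
play_rows(rows=[[0.085,0,0,-0.045,0,0,0],[0.085,0,0,-0.09,0,0,0],[0.085,0,0,-0.135,0,0,0],[0.085,0,0,-0.14,0,0,0],[0.085,0,0,-0.14,0,0,0]])

```text
time: 7.65
ee_pos: [0.474, -0.2264, 0.2794]
eef_rot: [-179.9, -0.2, -32.0]
wrist_force: [0.8, 0.0, -0.3]
width: 0.995
grip_force: 0.0
```

Run:
```python
from h import *
from rig import arm
s=arm.read_state(); print(s["joints"],s["ee_pos"],s["eef_rot"])
i=arm.camera_info("wrist");p,d=arm.camera("wrist"); cv2.imwrite("pics/w2.png",p[...,::-1]);W=world(i,d); np.save("pics/w2.npy",W)
m=(W[...,2]>.105)&(W[...,2]<.135)&(d>0)&(np.abs(W[...,0]-.474)<.04)&(np.abs(W[...,1]+.2265)<.04); print(rect(W,m))
m=(W[...,2]>.076)&(W[...,2]<.084)&(d>0)&(np.abs(W[...,0]-.524)<.12)&(np.abs(W[...,1]+.2265)<.08); print(rect(W,m))
```

```text
[  9.50856409  30.21541484  17.53693651 105.47374564 -12.21898636
  45.96620843 -88.64367348] [ 0.47397883 -0.22639685  0.27940052] [-1.79948724e+02 -1.65484329e-01 -3.19598231e+01]
(((474.4892883300781, -227.48312377929688), (8.05417537689209, 35.23072814941406), 65.7225341796875), np.int64(481))
(((541.466552734375, -224.73297119140625), (206.0836639404297, 110.2729721069336), 2.0306241512298584), np.int64(25599))
```

View pics/w2.png

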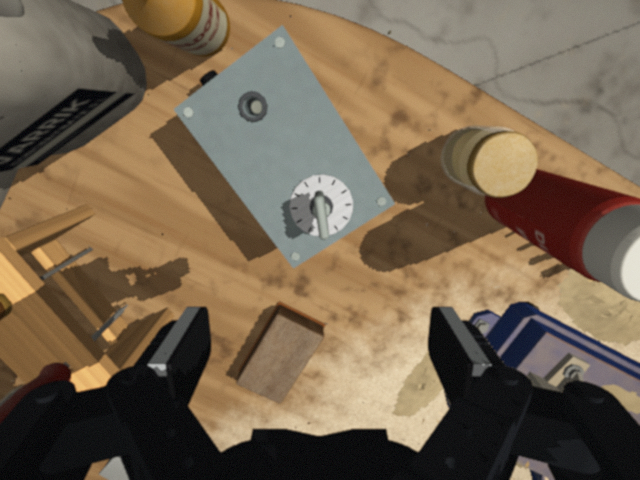

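The wing now lies at -24.3°, which matches the 3.6 rad stop for a box yaw of about 2°, so the key is fully wound. The hole is at pixel (253,107) in this view. Next I go to the screwdriver.

Call:
play_rows(rows=[[0.085,-0.02,-0.034,-0.025,0,0,-0.1],[0.085,-0.045,-0.075,-0.04,0,0,-0.2],[0.085,-0.07,-0.116,-0.04,0,0,-0.3],[0.085,-0.093,-0.157,-0.04,0,0,-0.4],[0.085,-0.115,-0.195,-0.04,0,0,-0.52]])

```text
time: 8.2
ee_pos: [0.4777, 0.0024, 0.3164]
eef_rot: [-180.0, 0.2, -1.9]
wrist_force: [0.3, 0.9, -1.1]
width: 0.998
grip_force: 0.0
```

Run:
```python
from h import *
from rig import arm
s=arm.read_state(); print(s["joints"],s["ee_pos"],s["eef_rot"]); print(go(s,(.480,.038,.32),-2))
i=arm.camera_info("wrist");p,d=arm.camera("wrist"); cv2.imwrite("pics/w3.png",p[...,::-1]);W=world(i,d); np.save("pics/w3.npy",W)
for a in((.195,.22),(.222,.245)):
  m=(W[...,2]>a[0])&(W[...,2]<a[1])&(d>0)&(np.abs(W[...,0]-.52)<.08)&(np.abs(W[...,1]-.038)<.04)
  print(m.sum(), rect(W,m) if m.any() else 0)
W2=np.load("pics/w2.npy"); print("hole",W2[92:122:3,253].round(4)[:, :])
```

```text
[-12.56026983  23.23375194   9.94037503 109.16759186  -5.26627423
  48.26367365 -91.75298293] [0.47768536 0.00240983 0.31638506] [-179.99873916    0.23263436   -1.86829851]
(array([ 0.0011, -0.0356, -0.0036]), array([-0.   ,  0.004,  0.002]))
1386 (((516.5501708984375, 35.088871002197266), (26.479158401489258, 99.63709259033203), 87.359619140625), np.int64(1386))
2375 (((554.1229248046875, 34.04521942138672), (28.439393997192383, 28.44683837890625), 50.56792449951172), np.int64(2375))
hole [[ 0.5824 -0.2302  0.0825]
 [ 0.5807 -0.2288  0.0817]
 [ 0.5807 -0.2254  0.0647]
 [ 0.5802 -0.2222  0.0506]
 [ 0.5774 -0.2218  0.0581]
 [ 0.5754 -0.2204  0.0586]
 [ 0.5733 -0.219   0.0586]
 [ 0.5715 -0.2171  0.0554]
 [ 0.5676 -0.2191  0.0788]
 [ 0.5655 -0.2182  0.0817]]
```

View pics/w3.png

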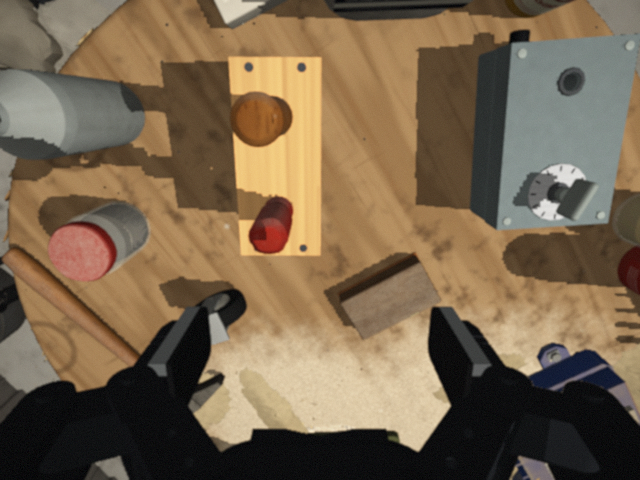

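The red handle's top is at (270,238), the chisel's at (260,118), and the rack is undisturbed. The hole collar is at (571,81).

Run:
```python
from h import *
from rig import arm
W=np.load("pics/w3.npy")
m=(W[...,2]>.2)&(W[...,2]<.22)&(np.abs(W[...,0]-.48)<.03)&(np.abs(W[...,1]-.038)<.03); print(rect(W,m),W[m].mean(0))
m=(W[...,2]>.126)&(W[...,2]<.134)&(np.abs(W[...,0]-.52)<.1)&(np.abs(W[...,1]-.038)<.05); print(rect(W,m))
# collar ring
m=(W[...,2]>.0805)&(W[...,2]<.09)&(np.hypot(W[...,0]-.5735,W[...,1]+.2233)<.016)
m2=(W[...,2]>.04)&(W[...,2]<.07)&(np.hypot(W[...,0]-.5735,W[...,1]+.2233)<.02)
m3=(W[...,2]>.075)&(W[...,2]<.085)&(np.abs(W[...,0]-.524)<.088)&(np.abs(W[...,1]+.2265)<.07)
for q in(m,m2,m3): print(rect(W,q),W[q].mean(0))
```

```text
(((479.5984802246094, 36.80015563964844), (26.494853973388672, 25.557476043701172), 86.50538635253906), np.int64(1218)) [0.48116983 0.03621583 0.20844484]
(((516.590576171875, 35.74165344238281), (70.20387268066406, 159.8120880126953), 87.81536102294922), np.int64(12430))
(((573.6813354492188, -223.08572387695312), (31.160207748413086, 31.056299209594727), 21.706016540527344), np.int64(570)) [ 0.5740251  -0.22303268  0.08176631]
(((573.42578125, -229.68902587890625), (4.823756217956543, 12.12205696105957), 88.00608825683594), np.int64(89)) [ 0.57395372 -0.22985285  0.0648948 ]
(((523.65234375, -225.57247924804688), (170.31298828125, 112.40612030029297), 1.9926221370697021), np.int64(21484)) [ 0.53351226 -0.22277651  0.08054766]
```

Call:
play_rows(rows=[[0.085,0.001,-0.035,0.0,0,0,0],[0.085,0.001,-0.035,0.045,0,0,0],[0.085,0.001,-0.035,0.09,0,0,0],[0.085,0.001,-0.035,0.13,0,0,0],[0.085,0.001,-0.035,0.146,0,0,0]])

```text
time: 8.75
ee_pos: [0.4776, 0.0346, 0.1674]
eef_rot: [179.9, 0.6, -2.2]
wrist_force: [-0.4, -0.1, 0.5]
width: 0.998
grip_force: 0.0
```

Call:
play_rows(rows=[[0.085,0,0,0,0,0,0],[0.04,0,0,0,0,0,0],[0.0,0,0,0,0,0,0],[0.0,0,0,0,0,0,0],[0.0,0,0,0,0,0,0]], newtons=90)

```text
time: 9.25
ee_pos: [0.4819, 0.035, 0.1732]
eef_rot: [-180.0, -0.1, -2.2]
wrist_force: [0.0, 1.0, 1.1]
width: 0.321
grip_force: 0.4
```

Call:
play_rows(rows=[[0.0,0,0,0,0,0,0],[0.0,0,0,0,0,0,0]])

```text
time: 9.45
ee_pos: [0.482, 0.035, 0.1731]
eef_rot: [-180.0, -0.1, -2.2]
wrist_force: [-0.4, 1.2, 5.9]
width: 0.307
grip_force: 87.9
```

Call:
play_rows(rows=[[0.0,0,0,-0.02,0,0,0],[0.0,0,0,-0.055,0,0,0],[0.0,0,0,-0.09,0,0,0],[0.0,0,0,-0.125,0,0,0],[0.0,0,0,-0.15,0,0,0]])

```text
time: 9.95
ee_pos: [0.4816, 0.0347, 0.3245]
eef_rot: [-180.0, -0.1, -2.2]
wrist_force: [0.7, -0.2, -0.7]
width: 0.305
grip_force: 88.6
```

Call:
play_rows(rows=[[0.0,0,0,0,0,0,0],[0.0,0,0,0,0,0,0]])

```text
time: 10.15
ee_pos: [0.4811, 0.0349, 0.3222]
eef_rot: [-180.0, -0.0, -2.2]
wrist_force: [-0.5, -0.1, -1.3]
width: 0.304
grip_force: 88.6
```

Run:
```python
from h import *
from rig import arm
s=arm.read_state(); print(s["joints"],s["ee_pos"],s["eef_rot"],s["width"],go(s,(.5736,-.2236,.322),-2.2))
for n in("side","top","wrist"):
    i=arm.camera_info(n);p,d=arm.camera(n); cv2.imwrite(f"pics/{n}4.png",p[...,::-1]);np.save(f"pics/{n}4.npy",world(i,d))
    c=i["R"]@(s["ee_pos"]-[0,0,.08])+i["t"]; q=i["intrinsics"]@c; print(n,q[:2]/q[2])
p=cv2.imread("pics/side4.png"); cv2.imwrite("pics/s4.png",cv2.resize(p[150:330,220:420],None,fx=3,fy=3,interpolation=2))
```

```text
[-16.69496433  23.10480139  10.40424196 108.16293431  -5.38031666
  49.18553817 -95.76452711] [0.48107018 0.03492745 0.32222371] [-1.79992368e+02 -1.16835740e-02 -2.17706498e+00] 0.30365435806315244 (array([1.023e-01, 2.548e-01, 2.000e-04]), array([-0., -0.,  0.]))
side [312.8665164  207.76858939]
top [269.9841783  270.47128809]
wrist [320.34022162 253.08900651]
```

View pics/s4.png

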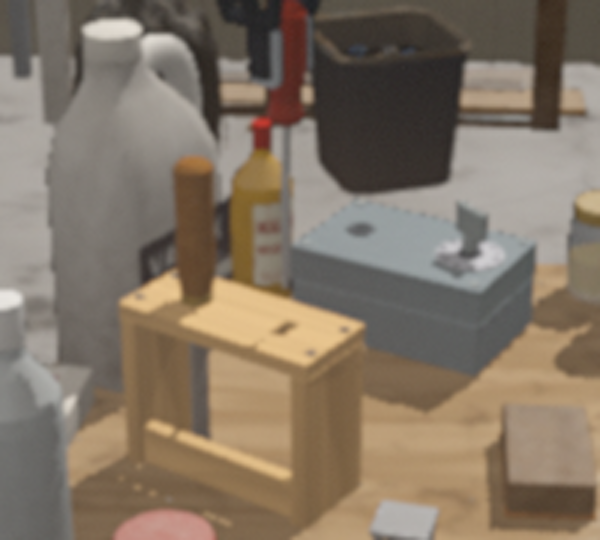

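The screwdriver is out and hangs vertically, with its tip near (285,285) in this crop. The chisel still stands in the rack.

Call:
play_rows(rows=[[0.0,0.012,0.03,0,0,0,0],[0.0,0.03,0.075,0,0,0,0],[0.0,0.048,0.12,0,0,0,0],[0.0,0.066,0.165,0,0,0,0],[0.0,0.084,0.21,0,0,0,0]])

```text
time: 10.8
ee_pos: [0.5571, -0.1798, 0.3208]
eef_rot: [-180.0, 0.2, -2.2]
wrist_force: [0.9, 0.9, -0.9]
width: 0.306
grip_force: 88.6
```

Call:
play_rows(rows=[[0.0,0.012,0.03,0,0,0,0],[0.0,0.0183,0.0448,0.02,0,0,0],[0.0,0.0183,0.0448,0.05,0,0,0],[0.0,0.0183,0.0448,0.05,0,0,0],[0.0,0.0183,0.0448,0.05,0,0,0]])

```text
time: 11.3
ee_pos: [0.5733, -0.223, 0.2713]
eef_rot: [-179.9, 0.2, -2.2]
wrist_force: [0.1, 0.1, -0.8]
width: 0.305
grip_force: 88.7
```

Run:
```python
from h import *
from rig import arm
s=arm.read_state(); print(s["joints"],s["ee_pos"],s["eef_rot"])
e=s["ee_pos"]
out={}
for n in("side","top","wrist"):
    i=arm.camera_info(n);p,d=arm.camera(n); cv2.imwrite(f"pics/{n}5.png",p[...,::-1]);W=world(i,d)
    m=(d>0)&(np.hypot(W[...,0]-e[0],W[...,1]-e[1])<.02)
    for z0 in np.arange(.1,.24,.02):
        q=m&(W[...,2]>z0)&(W[...,2]<z0+.02)
        if q.sum()>2: print(n,z0.round(2),q.sum(),np.median(W[q],0).round(4))
    for X in([e[0],e[1],e[2]-.161],[.5736,-.2236,.082]):
        c=i["R"]@np.array(X)+i["t"]; q=i["intrinsics"]@c; print(n,q[:2]/q[2])
a=cv2.imread("pics/wrist5.png")[200:360,240:400]; b=cv2.imread("pics/side5.png")[170:270,290:390]
cv2.imwrite("pics/c5.png",np.hstack([cv2.resize(a,(400,400),interpolation=2),cv2.resize(b,(400,400),interpolation=2)]))
```

```text
[ 11.44515205  37.31976974   9.91110366  90.21587943  -7.49841059
  53.29313449 -68.28779256] [ 0.57333192 -0.22296413  0.2713254 ] [-1.79932657e+02  1.64634796e-01 -2.16078100e+00]
side 0.1 4 [ 0.5673 -0.2216  0.1171]
side 0.12 22 [ 0.5659 -0.2199  0.1311]
side 0.14 20 [ 0.5672 -0.2204  0.1492]
side 0.16 16 [ 0.5665 -0.2215  0.1696]
side 0.18 15 [ 0.5674 -0.2208  0.1889]
side 0.2 17 [ 0.5677 -0.2216  0.2093]
side 0.22 46 [ 0.563  -0.2165  0.2355]
side [339.24420794 215.34229787]
side [339.15138486 225.71790518]
top [394.20083804 232.16644912]
top [393.18670009 233.95370654]
wrist 0.1 11 [ 0.5725 -0.2223  0.1156]
wrist 0.12 53 [ 0.5741 -0.2216  0.1318]
wrist 0.14 68 [ 0.5741 -0.222   0.1504]
wrist 0.16 94 [ 0.5741 -0.2224  0.1707]
wrist 0.18 118 [ 0.5741 -0.2224  0.1903]
wrist 0.2 95 [ 0.5742 -0.2224  0.2065]
wrist 0.22 270 [ 0.5813 -0.2228  0.2382]
wrist [319.84481673 218.18705067]
wrist [320.52098343 209.06623853]
```

View pics/c5.png

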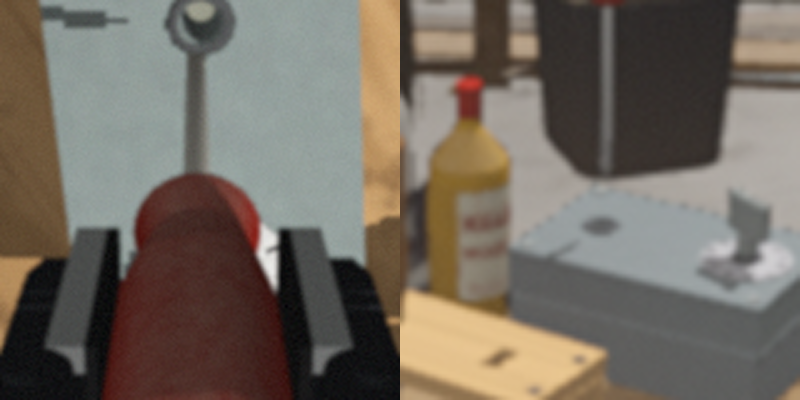

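In the left crop (wrist) the tip is at (195,52) and the hole at (200,25). In the right crop (side) the tip is at about (606,180) and the hole at (600,226). The tip is about 2.5 mm short in x and 1 mm toward +y, so I correct that and go in.

Call:
play_rows(rows=[[0.0,0.0025,0.0013,0,0,0,0],[0.0,0.0025,0.0013,0.01,0,0,0],[0.0,0.0025,0.0013,0.02,0,0,0],[0.0,0.0025,0.0013,0.028,0,0,0],[0.0,0.0025,0.0013,0.034,0,0,0]])

```text
time: 11.95
ee_pos: [0.5758, -0.2248, 0.2369]
eef_rot: [-180.0, 0.1, -2.2]
wrist_force: [0.5, 0.4, -1.2]
width: 0.305
grip_force: 88.7
```

Call:
play_rows(rows=[[0.0,0,0,0.004,0,0,0],[0.0,0,0,0.007,0,0,0],[0.0,0,0,0.007,0,0,0]])

```text
time: 12.25
ee_pos: [0.5762, -0.225, 0.2309]
eef_rot: [-180.0, 0.0, -2.2]
wrist_force: [-0.1, -0.0, -0.3]
width: 0.31
grip_force: 88.7
```

Call:
play_rows(rows=[[0.0,0,0,0.004,0,0,0],[0.0,0,0,0.008,0,0,0],[0.0,0,0,0.012,0,0,0],[0.0,0,0,0.015,0,0,0],[0.0,0,0,0.015,0,0,0]])

```text
time: 12.75
ee_pos: [0.5765, -0.2251, 0.2163]
eef_rot: [180.0, -0.0, -2.2]
wrist_force: [-0.8, -0.0, 3.4]
width: 0.3
grip_force: 89.0
```

Call:
play_rows(rows=[[0.0,0,0,0.001,0,0,0],[0.0,0,0,0.002,0,0,0],[0.0,0,0,0.002,0,0,0]])

```text
time: 13.05
ee_pos: [0.5765, -0.2251, 0.2146]
eef_rot: [180.0, -0.0, -2.2]
wrist_force: [-0.6, 0.9, 2.6]
width: 0.309
grip_force: 89.1
```

Call:
play_rows(rows=[[0.0,0,0,0.001,0,0,0],[0.0,0,0,0.002,0,0,0],[0.0,0,0,0.003,0,0,0],[0.0,0,0,0.003,0,0,0]])

```text
time: 13.45
ee_pos: [0.5768, -0.2252, 0.2129]
eef_rot: [180.0, -0.1, -2.2]
wrist_force: [-2.1, 0.6, 12.4]
width: 0.305
grip_force: 90.6
```

Call:
play_rows(rows=[[0.0,0,0,0.001,0,0,0],[0.0,0,0,0.002,0,0,0],[0.0,0,0,0.003,0,0,0],[0.0,0,0,0.003,0,0,0]])

```text
time: 13.85
ee_pos: [0.5773, -0.2253, 0.2123]
eef_rot: [180.0, -0.2, -2.2]
wrist_force: [-4.6, 2.4, 27.5]
width: 0.304
grip_force: 92.4
```

Call:
play_rows(rows=[[0.0,0,0,-0.001,0,0,0],[0.0,0,0,-0.001,0,0,0],[0.0,0,0,-0.001,0,0,0],[0.0,0,0,-0.001,0,0,0],[0.0,0,0,-0.001,0,0,0]])

```text
time: 14.35
ee_pos: [0.5771, -0.2253, 0.2126]
eef_rot: [180.0, -0.2, -2.2]
wrist_force: [-3.5, 1.8, 22.6]
width: 0.302
grip_force: 91.4
```

Call:
play_rows(rows=[[0.0,0,0,0,0,0,0],[0.0,0,0,0,0,0,0],[0.0,0,0,0,0,0,0],[0.0,0,0,0,0,0,0],[0.0,0,0,0,0,0,0]])

```text
time: 14.85
ee_pos: [0.5771, -0.2253, 0.2126]
eef_rot: [180.0, -0.2, -2.2]
wrist_force: [-4.2, 2.2, 22.2]
width: 0.309
grip_force: 91.4
```

Run:
```python
from rig import arm
import cv2
p,d=arm.camera("side"); cv2.imwrite("pics/s6.png",cv2.resize(p[140:330,220:430,::-1],None,fx=3,fy=3,interpolation=2)); print(arm.read_state()["wrist_force"])
```

```text
[-3.22123068  2.3856783  22.32505954]
```

View pics/s6.png

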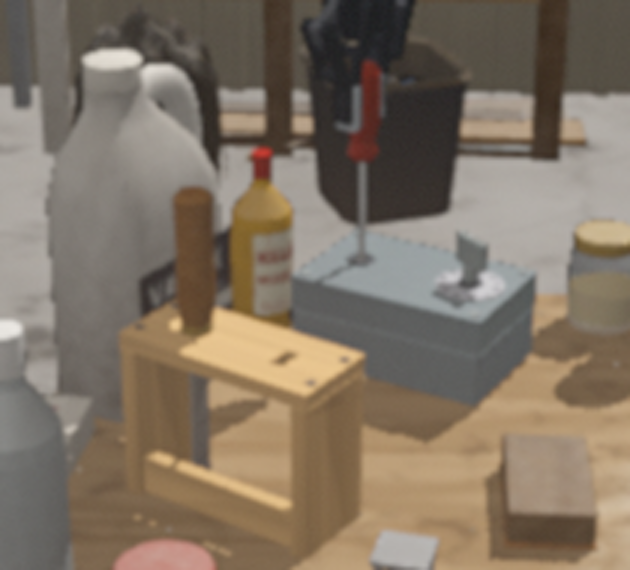

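The shaft runs down into the hole at (360,262), the contact force is steady at 22 N, and the chisel and everything else are unmoved.

```bash
python3 -c "
from rig import arm
print(arm.job_done())"
```

```text
the job is handed in; nothing more can be done
None
```

The job is handed in: the key is wound to its stop, and the gripped screwdriver is holding the reset button fully down at a steady 22 N, with the chisel and everything else left where they stood.

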